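# Raise the telescopic scanner post at the checkout and hold it up

## Robot

A 6-joint arm with a two-finger parallel gripper is mounted at the origin on the work surface. World frame = base frame: x ahead of the robot, y to its left, z up, the work surface at z = 0. Lengths are in m, angles in degrees, forces in N, time in s.
With the tool pointing down it reaches from about 0.275 to 0.775 m from the base axis. Payload 14.6 kg.
Tool frame: the origin (TCP) lies midway between the tips of the shut fingers; the grasp point (between the pads) lies 19 mm behind it (bot.grip_depth is the z of the grasp point in the tool frame, in m); z points along the fingers, y is the direction in which the jaws open and shut (so a half turn about z gives the same grasp; the last joint's range is limited). The gripper opens to 85 mm and grips with 20 to 120 N. Pads are 22 mm wide; open, the fingers measure 114 mm over their backs; the gripper's body (76 mm by 85 mm) begins 54 mm behind the grasp point. The pads swing forward as they close: fully open they stand 13 mm farther back than shut.
Start: joints at [-78.742, 15.075, -2.767, 72.158, 0, 81.102], TCP at [0.181, -0.493, 0.231] pointing down, gripper open.
Joint ranges: [-151.79, 151.79], [-50.71, 97.33], [-67.44, 78.34], [-121.81, 120.89], [-77.56, 73.72], [-180, 180]. Speed limits (degrees/s): [108.29, 108.29, 147.25, 159.86, 180, 180].

## Interface

Orientations are given as [roll, pitch, yaw] about the fixed x, y, z axes, in that order (R = Rz(yaw) Ry(pitch) Rx(roll)).
In Python, from rig import bot gives the robot as it stands. The module is installed in compiled form; this text tells all that it offers. Calls block until the motion is done:
- bot.move_pose(position, orientation): joint-space move of the TCP to a pose.
- bot.movel(position, vel=0.15, rot=None, stop_force=None): straight line of the TCP; rot=None keeps the orientation; vel is the mean speed in m/s. With stop_force (N) it stops when the force on the tool has changed by that much, and returns True; else False.
- bot.move_joints(angles): joint-space move.
- bot.set_gripper(opening, strength=None): finger opening in m; strength is the grip in N (None keeps the last); returns when the fingers have stopped.
- bot.sleep(seconds).
- bot.solve_ik(position, orientation): joint angles nearest the present ones, or None.
- bot.state(): the state.
- bot.grab_frame(name): name is "side" or "top" or "wrist"; returns a dict with "color" (420x560x3 uint8, red, green, blue), "vertical_fov" (degrees; the focal length in pixels is half the picture's height over the tangent of half this angle, whatever the lens; pixels are square), "cx", "cy" (the principal point, pixels), "R" (3x3) and "t" (3): a world point X has camera coordinates R X + t. Camera axes: x right, y down, z forward; pixel columns grow to the right and rows downward; lengths in m; the calibration is good to about 2 mm. A picture is of the moment at which its call begins. There is no depth.
A pose or a line that the arm cannot do raises bot.IKError and nothing moves.
- bot.finish_job(): hands the job in, once; it reports no verdict.
The state is a dict: "time": time; "qpos": joint angles; "joint_velocities": joint speeds; "effort": joint torques, N m; "tool_pos": TCP position; "ee_rot": TCP orientation; "contact_force": force on the tool from outside, world axes, zero at the start; "ft_torque": the same for the moment, N m; "gripper_width": finger opening in m.
Only numpy, scipy, OpenCV 4.12 (cv2) and the standard library are available. Lean on these libraries where they do the work, as an engineer would, in place of code of your own. Each camera call takes 0.05 s, during which the arm holds its last target. There are 200 camera calls.

## Task

Lift the dock's hinged cover gently until it rests on its stop, and leave it open. Then squeeze the button in the side of the scanner post's head and, with the button held in, pull the post straight up past its first stop to its second stop. Finish while still gripping the head with the button in, holding the post fully extended; leave everything else on the counter where it is.

Things in the scene. Friction and masses are not known exactly. Their poses are not given: they have to be found in the camera images.
- dock: Grey open-topped sheet-metal housing fixed to the counter, 190 mm (its x) by 220 mm (its y) by 115 mm tall, walls and floor 5 mm; origin at the centre of its underside, z up. Its cover is hinged along the +x rim (which lies on the robot's left). The telescopic post stands inside.
- cover (a joint): Hinge angle of the flat aluminium cover (190 x 220 x 8 mm, 0.25 kg) that closes the dock: 0 = lying closed on the rim, grows as it opens, 1.7 = on its stop, just past upright. It starts closed or slightly ajar. The hinge is stiff enough for the cover to stay where it is left; it takes about 3 N at the bar to move it.
- cover_hinge (a point): Middle of the cover's hinge line (its underside edge at the dock's +x rim). Axes turn with the cover: x points from the cover's front edge to the hinge, y along the hinge, z out of the cover's upper face.
- cover_handle (a point): Middle of the round steel bar handle, 11 mm thick and 100 mm long along y, that stands 35 mm above the cover's upper face on two 8 mm legs near its ends (85 mm apart), 10 mm from the front edge; in cover_hinge's axes it lies at x = -180 mm, z = +43 mm. Same axes as cover_hinge. The round bar can turn between gripper pads.
- head: Head of the telescopic scanner post: a black upright block 30 mm (x) by 34 mm (y) by 40 mm tall, origin at the centre of its underside, z up, with a small scanner snout (22 mm long, 15 to 37 mm above the underside) on its -x side. Flat face for gripping on +y, the squeeze button on -y. Collapsed, its underside is 64 mm above the counter. Slides only straight up and down; sinks back by itself if let go.
- head_grip (a point): Centre of the head block, 20 mm above its underside: the height at which to squeeze it along the head's y axis, between the +y face (17 mm away) and the button's face. At least 85 mm from the dock's walls along y, and over 60 mm from the open cover. The whole post weighs about 0.5 kg.
- button_face (a point): Middle of the outer face of the button, a grey pad 18 mm wide (x) and 24 mm tall, standing 7 mm proud of the head's -y face (24 mm from the head's axis).
- button (a joint): Travel of the squeeze button (m): 0 = out, 0.006 = fully in (about 5 N); springs out when let go. While it is in less than about 3 mm, a catch on the post's foot keeps the collapsed post from rising. Squeezing the head across its y axis presses it.
- inner_tube (a joint): How far the inner tube (23 mm thick, carries the head) is drawn out of the middle tube (m): 0 collapsed, 0.060 fully out. It comes out first; its end is the post's first stop.
- middle_tube (a joint): How far the middle tube (31 mm thick) is drawn out of the foot (m): 0 collapsed, 0.060 fully out. It follows when the inner tube is fully out; its end is the post's second stop, where the head stands 120 mm higher than collapsed. Pulling takes about 4 N to the first stop, 7 N on to the second.
- tape_roll: Bystander, to be left alone: wide roll of packing tape standing flat, 100 mm across, 48 mm tall; origin at the centre of its underside.
- screw_box: Bystander, to be left alone: small cardboard box, 90 x 60 x 50 mm; origin at the centre of its underside.
- tape_measure: Bystander, to be left alone: pocket tape measure, 70 x 38 x 62 mm; origin at the centre of its underside.
- spray_can: Bystander, to be left alone: spray can, 52 mm across, 150 mm tall; origin at the centre of its underside.
- stapler: Bystander, to be left alone: desk stapler, 140 x 34 x 42 mm; origin at the centre of its underside.
- mug: Bystander, to be left alone: white mug, 80 mm across, 90 mm tall, handle to its +y; origin at the centre of its underside.
- light_bulb_pack: Bystander, to be left alone: upright cardboard pack, 60 x 60 x 100 mm; origin at the centre of its underside.

How it is judged (in metres and radians):
On the way, in this order (a step that is already met when the one before it is completed fails the run):
1. the cover is lifted onto its stop (value of joint cover above 1.6 rad), for 0.3 s.
2. the button in the head is squeezed by the gripper (value of joint button above 0.004 m and contact force between head and the fingers above 3 N), for 0.1 s.
3. the post is pulled to its second stop with the button in (all of step 2 and value of joint each of inner_tube, middle_tube above 0.055 m), for 0.3 s.
At the end, for the whole second after the job is handed in: Cover still open on its stop (over 1.6 rad of 1.7); both tubes drawn out at least 55 of 60 mm and still; the gripper's fingers press on the head with over 3 N and the button is in at least 4 mm, so that only the robot holds the post up (all of step 3 and value of joint cover above 1.6 rad and velocity of joint inner_tube between -0.02 and 0.02 m/s); the arm keeps its last pose, push and grip.
It fails at once if the cover is thrown open or dropped (faster than 2 rad/s) (velocity of joint cover above 2 rad/s or velocity of joint cover below -2 rad/s).
It fails at once if a bystander is moved by more than 30 mm (distance of any of tape_roll, screw_box, tape_measure, spray_can, stapler, mug, light_bulb_pack from where it was at the start of the episode above 0.03 m).
It also fails if it takes over 58 s, if anything falls off the work surface, if the arm or the gripper's body presses on something with over 40 N, if the wrist force passes 120 N, or if a joint passes its speed limit or range.

## Working session

There is one attempt and no reset: what is moved stays moved. The work goes in short steps, each a Python script; the robot and the scene stay as the last script left them, time stands still between calls to the robot, and variables do not carry over. Pictures are saved under pics/ and viewed, about 8 in all and at most 12, crops included, and the job is handed in when it is done.

```bash
mkdir -p pics; cat > h.py <<'E'
import numpy as np, cv2, json
from rig import bot
def snap(n,f):
    g=bot.grab_frame(n); cv2.imwrite(f'pics/{f}.png',g['color'][...,::-1]); 
    np.savez(f'pics/{f}.npz',**{k:np.array(g[k]) for k in g}); return g
def K(g):
    H=g['color'].shape[0]; f=H/2/np.tan(np.radians(float(g['vertical_fov']))/2)
    return f,float(g['cx']),float(g['cy'])
def ray(g,u,v):
    f,cx,cy=K(g); R=np.array(g['R']);t=np.array(g['t'])
    return -R.T@t, R.T@np.array([(u-cx)/f,(v-cy)/f,1])
def onz(g,u,v,z):
    o,d=ray(g,u,v); return o+d*(z-o[2])/d[2]
def proj(g,X):
    f,cx,cy=K(g); c=np.array(g['R'])@np.array(X)+np.array(g['t']); return np.array([cx+f*c[0]/c[2],cy+f*c[1]/c[2]])
def tri(a,b):
    A=np.zeros((3,3));y=np.zeros(3)
    for o,d in (a,b):
        d=d/np.linalg.norm(d);P=np.eye(3)-np.outer(d,d);A+=P;y+=P@o
    return np.linalg.solve(A,y)
E
python3 - <<'E'
from h import *
print(bot.state(),bot.grip_depth)
for n in('side','top'):
    g=snap(n,n+'0'); print(n,g['vertical_fov'],g['cx'],g['cy'],ray(g,280,210))
E
```

```text
{'time': 0.0, 'qpos': array([-7.87407434e+01,  1.50977092e+01, -2.80253383e+00,  7.21599885e+01,
       -3.81702091e-04,  8.11014833e+01]), 'joint_velocities': array([-0.116102  ,  0.10907905,  0.01044828, -0.05166214, -0.02758122,
       -0.02588067]), 'effort': array([-2.69966094e-04, -6.37608576e+01,  3.84565437e+01,  1.36804412e-02,
       -2.93994776e-05,  7.14747046e-06]), 'tool_pos': array([ 0.18085266, -0.49257071,  0.23084316]), 'ee_rot': array([-1.79940434e+02, -8.93979258e-03,  2.01577688e+01]), 'contact_force': array([ 0.10930256, -0.04628955, -0.16243894]), 'ft_torque': array([0.02069471, 0.00267191, 0.00172707]), 'gripper_width': 0.08547165046990257} -0.0187
side 45.06131993060161 277.7634221653274 217.88444858160958 (array([ 0.30794627, -1.10025479,  1.25693428]), array([ 0.18233576,  0.68616781, -0.70440721]))
top 46.462000513723 274.42781917149193 207.21356275576042 (array([ 0.40271391, -0.08009399,  1.45638844]), array([ 0.13586354,  0.0113752 , -0.9907441 ]))
```

View pics/side0.png

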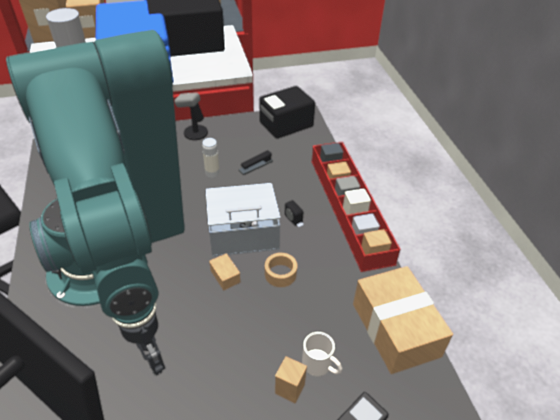

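View pics/top0.png

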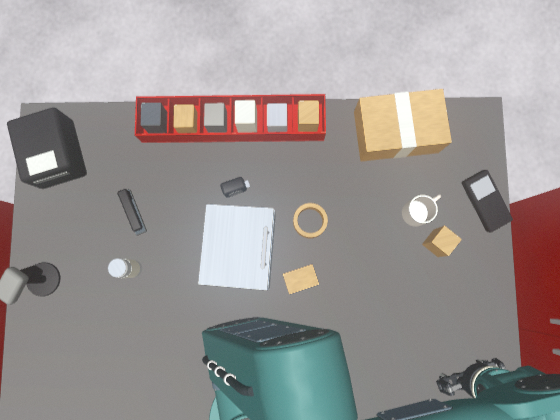

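The side view shows the cover slightly ajar, with its handle at about (243,212) in side and (266,247) in top. The hinge is at top column ~205. I'll zoom in on both views.

```bash
python3 - <<'E'
import cv2,numpy as np
a=cv2.imread('pics/side0.png')[175:265,195:315]; b=cv2.imread('pics/top0.png')[190:310,190:290]
a=cv2.resize(a,None,fx=6,fy=6,interpolation=cv2.INTER_CUBIC)[:, :]
cv2.imwrite('pics/cs.png',a)
cv2.imwrite('pics/ct.png',cv2.resize(b,None,fx=5,fy=5,interpolation=cv2.INTER_CUBIC))
E
```

```text
(no output)
```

View pics/cs.png

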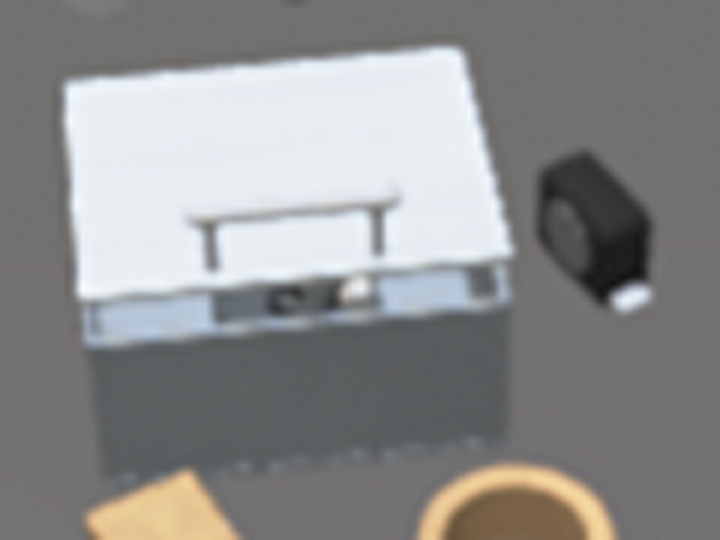

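View pics/ct.png

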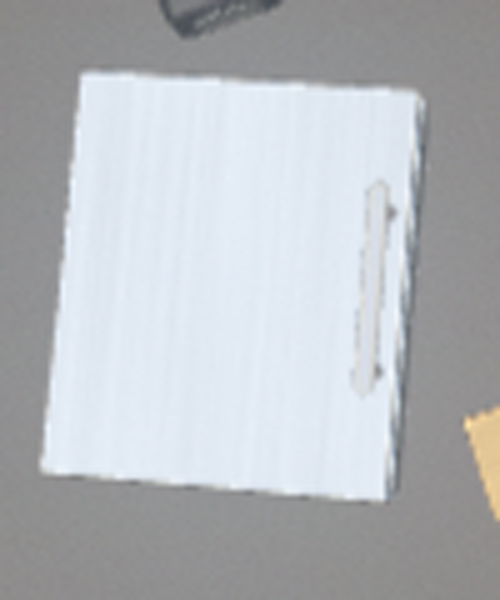

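The cover is ajar. Its corners and the bar ends are readable in both crops, so I'll fit the dock pose and hinge angle from those points.

```bash
cat > model.py <<'E'
import numpy as np
def axes(yaw,th):
    ex=np.array([np.cos(yaw),np.sin(yaw),0]);ey=np.array([-np.sin(yaw),np.cos(yaw),0]);ez=np.array([0,0,1.])
    return np.column_stack([np.cos(th)*ex-np.sin(th)*ez, ey, np.cos(th)*ez+np.sin(th)*ex])
def cpt(p,l): # p = hx,hy,yaw,th
    return np.array([p[0],p[1],.115])+axes(p[2],p[3])@np.array(l)
E
python3 - <<'E'
from h import *; from model import *
from scipy.optimize import least_squares
S=np.load('pics/side0.npz');T=np.load('pics/top0.npz')
L=[(0,.11,.008),(0,-.11,.008),(-.19,-.11,.008),(-.19,.11,.008),(-.18,.05,.043),(-.18,-.05,.043)]
s=[(66,82),(462,47),(510,257),(80,298),(188,217),(400,197)]
t=[(42,472),(82,73),(417,92),(387,500),(362,393),(377,183)]
s=[((a+.5)/6-.5+195,(b+.5)/6-.5+175) for a,b in s]; t=[((a+.5)/5-.5+190,(b+.5)/5-.5+190) for a,b in t]
for a,b in zip(s,t): print(tri(ray(S,*a),ray(T,*b)).round(4))
def r(p): return np.concatenate([proj(S,cpt(p,l))-a for l,a in zip(L,s)]+[proj(T,cpt(p,l))-a for l,a in zip(L,t)])
p=least_squares(r,[.4,.15,np.pi/2,.2],loss='soft_l1').x; print(p,np.degrees(p[2:]));print(r(p).reshape(-1,2).round(1).tolist())
np.save('p.npy',p); print('handle',cpt(p,(-.18,0,.043)))
ex=axes(p[2],0)[:,0]; print('dock c',cpt([*p[:3],0],(-.095,0,0)))
for th in np.linspace(p[3],1.7,5): print(th,cpt([*p[:3],th],(-.18,0,.043)))
E
```

```text
[0.3856 0.1585 0.1224]
[0.6047 0.1399 0.1215]
[ 0.588  -0.046   0.1426]
[ 0.3694 -0.029   0.1454]
[ 0.4266 -0.0177  0.1793]
[ 0.5349 -0.0256  0.1777]
[0.49473001 0.14889913 1.48543048 0.12550108] [85.10889748  7.19068212]
[[-0.1, -0.3], [-0.4, -0.4], [0.4, -0.7], [0.2, -0.4], [1.0, 0.0], [-1.3, 0.2], [-0.3, 0.2], [-0.3, -0.3], [0.4, -0.2], [-0.2, 0.5], [0.7, -1.6], [0.8, 2.1]]
handle [ 0.47996244 -0.02367209  0.18019275]
dock c [0.4866301  0.05424507 0.115     ]
0.12550107840754104 [ 0.47996244 -0.02367209  0.18019275]
0.5191258088056558 [0.48322368 0.01443819 0.24163672]
0.9127505392037705 [0.48824482 0.07311429 0.28371159]
1.306375269601885 [0.49425786 0.1433817  0.29998199]
1.7 [0.50034313 0.21449299 0.28795935]
```

```bash
python3 - <<'E'
from h import *; from model import *
p=np.load('p.npy'); yaw=np.degrees(p[2])-90; d=-bot.grip_depth
rot=[180,0,yaw]
T=lambda th,dz=0:cpt([*p[:3],th],(-.18,0,.043))-[0,0,d-dz]
x=bot.state()['tool_pos']; bot.movel([x[0],x[1],.33],vel=.2)
print(bot.solve_ik(T(p[3],.09),rot),bot.solve_ik(T(1.7),rot))
bot.move_pose(T(p[3],.09),rot); bot.set_gripper(.05,20)
print(bot.movel(T(p[3]),vel=.1,stop_force=8), bot.state()['tool_pos'],T(p[3]),bot.state()['contact_force'])
bot.set_gripper(0,25); s=bot.state(); print(s['time'],s['gripper_width'],s['contact_force'])
snap('side','s1')
cv2.imwrite('pics/s1c.png',cv2.resize(cv2.imread('pics/s1.png')[130:270,170:340],None,fx=3,fy=3))
E
```

```text
[-12.55178084  10.36266679  -5.97179663  73.66553658   0.
 172.33932168] [  14.62614963   16.56974373    5.24378532   78.67404159    0.
 -160.48274785]
False [ 0.48029388 -0.0237343   0.16200711] [ 0.47996244 -0.02367209  0.16149275] [-0.1591986   0.59571298  0.41153027]
4.6917 0.010069901162799062 [-0.95307764 -6.19648673  3.18678629]
```

View pics/s1c.png

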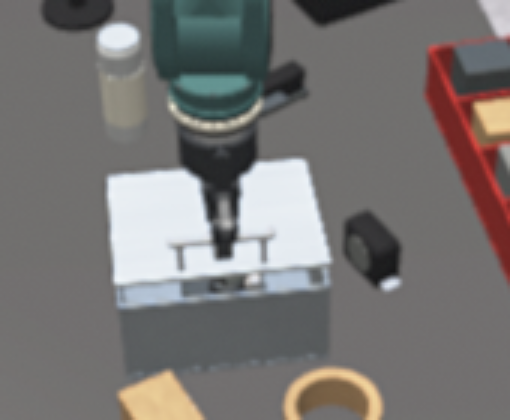

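The bar is gripped (about 10 mm between the pads). But joint 6 would wrap during the arc, so I'll regrasp with the tool turned half a turn and then swing the cover open.

```bash
python3 - <<'E'
from h import *; from model import *
p=np.load('p.npy'); yaw=np.degrees(p[2])+90; d=-bot.grip_depth
rot=[180,0,yaw]
T=lambda th,dz=0:cpt([*p[:3],th],(-.18,0,.043))-[0,0,d-dz]
bot.set_gripper(.05,20); bot.movel(T(p[3],.06),vel=.15)
bot.move_pose(T(p[3],.06),rot); bot.movel(T(p[3]),vel=.1)
bot.set_gripper(0,25); s=bot.state(); print(s['time'],s['qpos'].round(1),s['gripper_width'],s['contact_force'])
for th in np.append(np.arange(p[3]+.12,1.62,.16),[1.62,1.66,1.69,1.71]):
    st=bot.movel(T(th),vel=.08,stop_force=25 if th>1.5 else 40); s=bot.state()
    print(round(th,2),st,s['time'],s['gripper_width'],s['contact_force'].round(1),(s['tool_pos']-T(th)).round(4))
    if st: break
snap('side','s2')
cv2.imwrite('pics/s2c.png',cv2.resize(cv2.imread('pics/s2.png')[90:270,150:340],None,fx=3,fy=3))
E
```

```text
9.5917 [-12.6  12.7 -17.2  60.1  -0.1  -7.7] 0.010114478941461726 [-1.58726023 -5.97948436  2.85356038]
0.25 False 10.0167 0.010088741244872086 [-0.8 -7.4  5. ] [ 0.0002 -0.0008  0.0004]
0.41 False 10.5333 0.009920865070286606 [ -2.5 -10.1   6.6] [ 0.0002 -0.001   0.0006]
0.57 False 11.05 0.010000159940908035 [ -5.2 -13.3  13.4] [ 0.0002 -0.0013  0.001 ]
0.73 False 11.5667 0.00975521686499717 [ -3.7 -10.   14.9] [ 0.0004 -0.001   0.0011]
0.89 False 12.0833 0.009916916294707754 [-1.5 -4.4 11.8] [ 0.0005 -0.0002  0.0009]
1.05 False 12.6 0.009881570480481059 [ 0.5 -2.   9.2] [0.0005 0.0001 0.0004]
1.21 False 13.1167 0.009947230758541429 [3.1 0.9 5.5] [0.0004 0.0003 0.    ]
1.37 False 13.6333 0.010251730016356049 [5.1 0.8 0.6] [ 0.0002  0.0003 -0.0003]
1.53 False 14.15 0.009679482592154481 [ 5.7 -0.1 -2. ] [ 0.0001  0.0004 -0.0005]
1.62 False 14.5167 0.01012883862425302 [5.5 1.  0.7] [ 0.0002  0.0006 -0.0002]
1.66 False 14.7667 0.009939515084727363 [ 5.6  1.3 -0.9] [ 0.0001  0.0004 -0.0003]
1.69 False 15.0167 0.010269245122993681 [ 5.1  0.7 -0.5] [ 0.0001  0.0002 -0.0001]
1.71 False 15.2667 0.009814104707004723 [ -0.8 -23.6  15. ] [-0.0001 -0.0028  0.001 ]
```

View pics/s2c.png

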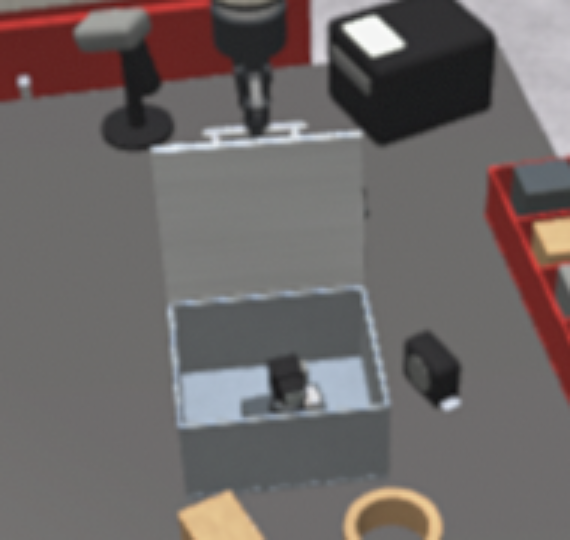

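The cover is on its stop: 24 N of reaction, and it stands just past upright in the image. The post head is visible at about side pixel (246,215). Next: release with a small opening, leave upward, and look from above the head.

```bash
python3 - <<'E'
from h import *; from model import *
S=np.load('pics/s2.npz'); hd=onz(S,245.5,212,.1); print('head guess',hd)
bot.set_gripper(.028,20); x=bot.state()['tool_pos']; print(x,bot.state()['contact_force'])
bot.movel([x[0],x[1],.345],vel=.12)
rot=[180,0,bot.state()['ee_rot'][2]]
bot.movel([hd[0],hd[1]-.03,.345],vel=.25)
bot.set_gripper(.085)
g=snap('wrist','w3');print(proj(g,hd),ray(g,280,210)); snap('side','s3'); snap('top','t3'); print(bot.state()['time'])
def crop(f,u,v,w,h,k): return cv2.resize(cv2.imread(f'pics/{f}.png')[v:v+h,u:u+w],None,fx=k,fy=k,interpolation=cv2.INTER_CUBIC)
a=cv2.imread('pics/w3.png'); cv2.imwrite('pics/w3v.png',a)
cv2.imwrite('pics/s3c.png',crop('s3',195,130,120,130,4))
E
```

```text
head guess [0.49659808 0.04235022 0.1       ]
[0.50011521 0.21632211 0.26834668] [ 0.72444095 -0.13052021  0.54713831]
[311.26525034 172.14785366] (array([0.43020949, 0.01833263, 0.48809818]), array([ 0.26102642, -0.0315819 , -0.96486155]))
18.125
```

View pics/w3v.png

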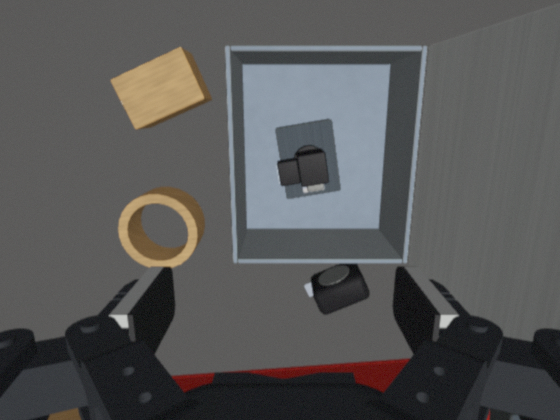

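View pics/s3c.png

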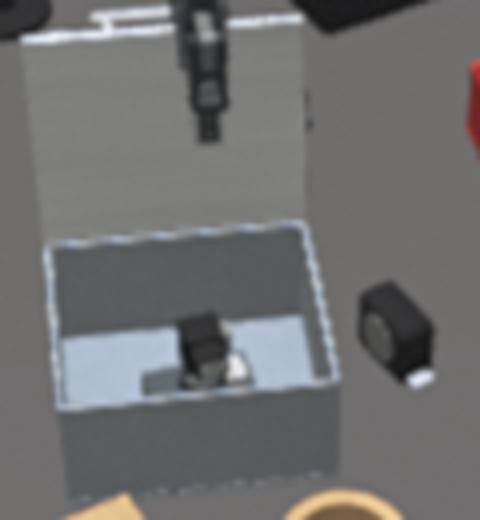

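In the wrist view the head is at about (312,168), its snout to the left (290,172), and the pale button below it at (314,188). The head is turned slightly relative to the dock. I'll zoom for its yaw.

```bash
python3 - <<'E'
import cv2
a=cv2.imread('pics/w3.png')[135:205,265:345]; a=cv2.convertScaleAbs(a,alpha=1.8,beta=10)
cv2.imwrite('pics/w3z.png',cv2.resize(a,None,fx=8,fy=8,interpolation=cv2.INTER_CUBIC))
E
```

```text
(no output)
```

View pics/w3z.png

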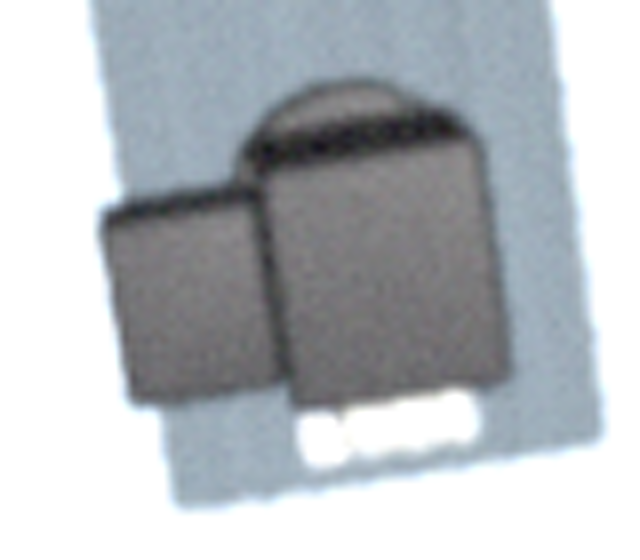

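```bash
python3 - <<'E'
from h import *; from model import *
from scipy.optimize import least_squares
W=np.load('pics/w3.npz')
c=[((a+.5)/8-.5+265,(b+.5)/8-.5+135) for a,b in [(265,168),(475,138),(507,380),(295,408)]]
L=np.array([(-.015,.017),(.015,.017),(.015,-.017),(-.015,-.017)])
P=[onz(W,*k,.104)[:2] for k in c]
print(np.round(P,4).tolist())
R=lambda a:np.array([[np.cos(a),-np.sin(a)],[np.sin(a),np.cos(a)]])
q=least_squares(lambda q:(L@R(q[2]).T+q[:2]-P).ravel(),[.5,.04,1.5]); print(q.x,np.degrees(q.x[2]),(q.fun*1e3).round(1))
h=q.x; np.save('head.npy',h)
S=np.load('pics/s3.npz'); print('side reproj',[proj(S,[*(R(h[2])@l+h[:2]),.104]).round(1).tolist() for l in L], 'crop4',[((proj(S,[*(R(h[2])@l+h[:2]),.104])-[195,130])*4).round().tolist() for l in L])
d=-bot.grip_depth; yaw=np.degrees(h[2])-180; c=R(h[2])@[0,-.0005]+h[:2]
for y in (yaw,yaw+180):
  for z in (.345,.084-d,.21): print(y,bot.solve_ik([*c,z],[180,0,y]))
E
```

```text
[[0.4774, 0.0292], [0.4759, 0.0566], [0.508, 0.059], [0.5093, 0.0308]]
[0.49263953 0.04388245 1.62811502] 93.28411927610053 [-0.9 -1.3 -1.1  1.3  0.8  0.9  1.1 -0.9]
side reproj [[240.2, 215.2], [237.9, 208.9], [248.1, 206.8], [250.5, 213.1]] crop4 [[181.0, 341.0], [172.0, 315.0], [212.0, 307.0], [222.0, 333.0]]
-86.71588072389947 [ -4.35133342  11.65261688  10.103125    88.45050812   0.
 -97.63545269]
-86.71588072389947 [ -4.35133342  18.76331863 -25.1894628   46.04721857   0.
 -97.63545269]
-86.71588072389947 [ -4.35133342  12.59705428  -9.53257846  67.87036726   0.
 -97.63545269]
93.28411927610053 [-4.35133342 11.65261688 10.103125   88.45050812  0.         82.36454731]
93.28411927610053 [ -4.35133342  18.76331863 -25.1894628   46.04721857   0.
  82.36454731]
93.28411927610053 [-4.35133342 12.59705428 -9.53257846 67.87036726  0.         82.36454731]
```

```bash
python3 - <<'E'
from h import *; from model import *
h=np.load('head.npy'); h[:2]+=[.001,-.001]; yaw=np.degrees(h[2]); d=-bot.grip_depth
R=np.array([[np.cos(h[2]),-np.sin(h[2])],[np.sin(h[2]),np.cos(h[2])]]); c=R@[0,-.0005]+h[:2]; z=.084-d
bot.move_pose([*c,.345],[180,0,yaw]); f0=bot.state()['contact_force']
print(bot.movel([*c,z],vel=.12,stop_force=10)); s=bot.state(); print(s['tool_pos'],s['contact_force']-f0,s['time'])
bot.set_gripper(.052,20); 
def pr():
    s=bot.state(); f=s['contact_force']; print(round(s['time'],2),s['gripper_width'],'head-frame F',(R.T@(f-f0)[:2]).round(1),f[2].round(1),s['tool_pos'].round(4)); return f
pr()
snap('wrist','w4'); snap('side','s4')
a=cv2.imread('pics/w4.png'); b=cv2.resize(cv2.imread('pics/s4.png')[130:260,190:320],(420,420),interpolation=cv2.INTER_CUBIC)
cv2.imwrite('pics/j4.png',cv2.resize(np.hstack([a,b]),(800,343)))
E
```

```text
False
[0.49433896 0.04291727 0.06557714] [ 0.3333416  -0.52922596  0.2100881 ] 21.9417
22.37 0.0520713751887912 head-frame F [-0.5 -0.5] -0.2 [0.4941 0.0429 0.0653]
```

View pics/j4.png

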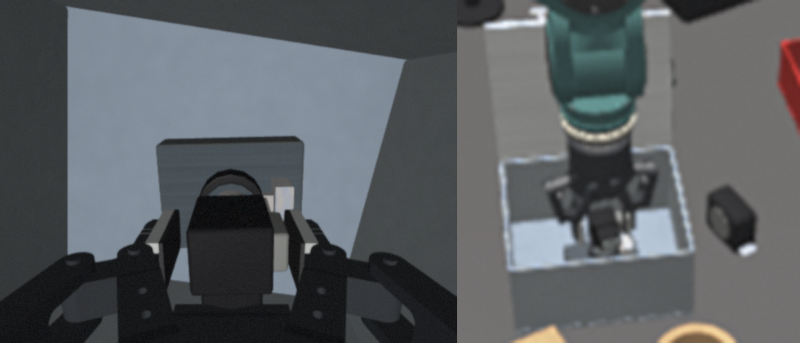

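The head sits centred and square between the pads, with the button on the right-hand pad's side. I'll squeeze, relieve any side load, then pull.

```bash
python3 - <<'E'
from h import *; from model import *
h=np.load('head.npy'); R=np.array([[np.cos(h[2]),-np.sin(h[2])],[np.sin(h[2]),np.cos(h[2])]]); d=-bot.grip_depth
def pr():
    s=bot.state(); f=s['contact_force']; F=R.T@f[:2]; print(round(s['time'],2),s['gripper_width'].round(4),'F',F.round(1),f[2].round(1),s['tool_pos'].round(4)); return s,F
bot.set_gripper(0,45); s,F=pr(); c=s['tool_pos'].copy()
for _ in range(3):
    if abs(F[1])<4: break
    c[:2]+=R@[0,np.clip(F[1]*.00012,-.001,.001)]; bot.movel(c,vel=.02); bot.sleep(.2); s,F=pr()
bot.sleep(.3); z0=s['tool_pos'][2]; x=c[:2]
for dz in (.03,.06,.09,.115,.119):
    st=bot.movel([*x,z0+dz],vel=.06,stop_force=35); s,F=pr()
    if st: break
E
```

```text
Traceback (most recent call last):
AttributeError: 'float' object has no attribute 'round'
```

```bash
python3 - <<'E'
from h import *; from model import *
h=np.load('head.npy'); R=np.array([[np.cos(h[2]),-np.sin(h[2])],[np.sin(h[2]),np.cos(h[2])]])
def pr():
    s=bot.state(); f=s['contact_force']; F=R.T@f[:2]; print(round(s['time'],2),round(s['gripper_width'],4),'F',F.round(1),f[2].round(1),s['tool_pos'].round(4)); return s,F
s,F=pr(); c=s['tool_pos'].copy()
for _ in range(3):
    if abs(F[1])<4: break
    c[:2]+=R@[0,np.clip(F[1]*.00012,-.001,.001)]; bot.movel(c,vel=.02); bot.sleep(.2); s,F=pr()
if s['gripper_width']<.038:
  bot.sleep(.3); z0=s['tool_pos'][2]; x=c[:2]
  for dz in (.03,.06,.09,.115,.119):
    st=bot.movel([*x,z0+dz],vel=.06,stop_force=35); s,F=pr()
    if st: break
E
```

```text
22.76 0.0337 F [-0.1  1.7] 9.6 [0.4944 0.0428 0.0658]
23.72 0.0338 F [-0.5 -1.2] -3.5 [0.4944 0.0428 0.0958]
24.37 0.0338 F [-1.3 -1. ] -3.1 [0.4944 0.0428 0.1258]
25.02 0.0338 F [-1.7 -1.7] -5.1 [0.4944 0.0428 0.1559]
25.58 0.0339 F [-1.1 -1.3] -4.5 [0.4944 0.0428 0.1809]
25.83 0.0339 F [-1.5 -1.4] -4.7 [0.4944 0.0428 0.1849]
```

```bash
python3 - <<'E'
from h import *
c=bot.state()['tool_pos'].copy()
for dz in (.001,.002,.003,.004):
    st=bot.movel([c[0],c[1],.1850+dz],vel=.02,stop_force=20); bot.sleep(.1); s=bot.state(); print(st,s['gripper_width'],s['contact_force'].round(1),s['tool_pos'].round(4))
    if st or s['contact_force'][2]<-15: break
snap('wrist','w5'); snap('side','s5')
a=cv2.imread('pics/w5.png'); b=cv2.resize(cv2.imread('pics/s5.png')[110:260,180:330],(420,420),interpolation=cv2.INTER_CUBIC)
cv2.imwrite('pics/j5.png',cv2.resize(np.hstack([a,b]),(800,343)))
E
```

```text
False 0.03339428154334481 [ 2.1 -0.7 -5.9] [0.4943 0.0428 0.1859]
False 0.033516549804006215 [  4.8  -0.8 -23.3] [0.494  0.0429 0.1863]
```

View pics/j5.png

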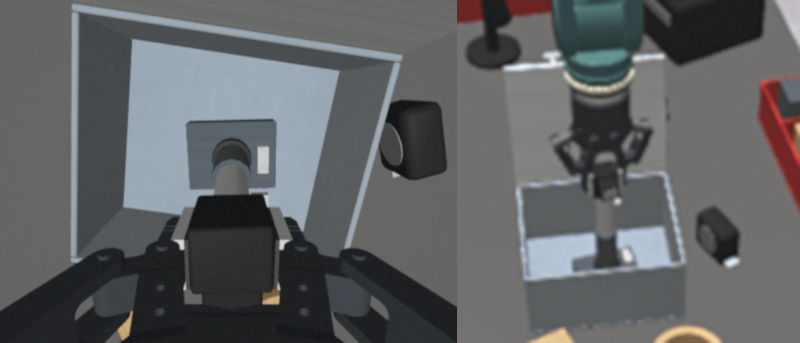

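The post is fully extended: both tubes show, and the stop reacted with 23 N at 120.5 mm of lift. The cover is still open. I'll check that the hold is steady, then hand in.

```bash
python3 - <<'E'
from h import *
for _ in range(3):
    bot.sleep(.4); s=bot.state(); print(s['time'],s['gripper_width'],s['contact_force'].round(1),s['tool_pos'].round(4))
f=s['contact_force'][2]
if -60<f<-6 and s['gripper_width']<.036: bot.finish_job(); print('done')
E
```

```text
27.0333 0.033488118656842654 [  6.1  -1.2 -26.5] [0.494  0.0429 0.1864]
27.4333 0.03378784200372582 [  5.9  -1.2 -26.3] [0.494  0.0429 0.1863]
27.8333 0.03397789734295507 [  5.2  -1.  -26. ] [0.494  0.0429 0.1864]
the job is handed in; nothing more can be done
done
```

I opened the cover onto its stop, squeezed the button in the post's head and pulled the post up to its second stop. I handed in at about 28 s while still holding it; no verdict was reported.

**Cover:** I swung it open by its bar at a planned average of about 0.5 rad/s. It reached its stop with about 24 N of reaction. It was still open in the last side image.

**Post:** It stopped at 120.5 mm of lift. In the last second before hand-in the hold was steady at about 26 N against the stop, with no measurable change in height. The grip was set to 45 N, and the finger opening read 34 mm. That fits the button being fully in.

**Corrections and disagreements:**
- The first grasp of the bar would have turned the last joint past its range. I let go, turned the tool half a turn and gripped again.
- The wrist and side views disagreed by about 3 mm on where the head stands. I shifted the grip point 1 mm each way in x and y towards the side view. Side force on gripping was then under 2 N.
- During the pull the vertical force read only 3 to 5 N, lower than I expected. The force had read +9.6 N just after squeezing, so it was probably offset. The firm stop at 120.5 mm and the last image showed the head had not slipped.

I did not measure the bystanders' positions again. In the last images the tape measure looks where it was, and nothing struck the arm or gripper on the way.

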